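# Fit the tracking wheel and hold the belt tensioner in

## Robot

A 7-joint arm with a two-finger parallel gripper is mounted at the origin on the work surface. World frame = base frame: x ahead of the robot, y to its left, z up, the work surface at z = 0. Lengths are in m, angles in rad, forces in N, time in s.
With the tool pointing down it reaches from about 0.425 to 0.875 m from the base axis. Payload 8.4 kg.
Tool frame: the origin (TCP) lies on the front face of the gripper's body, between the roots of the fingers; the fingertips stand 70 mm ahead of it and the grasp point (between the pads) lies bot.pinch_z ahead of it (bot.pinch_z is the distance from the TCP to the grasp point, in m); z points along the fingers, y is the line along which they close (so a half turn about z gives the same grasp; the last joint's range is limited). The gripper opens to 87 mm and grips with 3 to 60 N. Pads are 19 mm wide; open, the fingers measure 117 mm over their backs; the gripper's body (75 mm by 190 mm) begins 51 mm behind the grasp point.
Start: joints at [-1.251, 0.333, 0.04, 1.465, -0.013, 1.343, -0.059], TCP at [0.264, 0.594, 0.292] pointing down, gripper open.
Joint ranges: [-2.58, 2.58], [-0.38, 2.09], [-1.3, 1.39], [0.25, 2.4], [-1.5, 4.64], [0.08, 2.09], [-2.65, 2.65]. Speed limits (rad/s): [2.22, 2.22, 2.79, 2.79, 3.14, 3.14, 3.14].

## Interface

Orientations are given as a rotation vector (axis times angle).
In Python, from rig import bot gives the robot as it stands. The module is installed in compiled form; this text tells all that it offers.
- The arm moves only by the shell command python3 -m handwheel 'ROWS' [FORCE]. ROWS is JSON, a list of rows, each an object with "rot": the turn, a rotation vector about the tool's x, y, z in degrees, a list of three; "linear": the shift along the tool's x, y, z in m, a list of three; "gripper": the closure, from -1 (fully open) to 1 (shut), so that 0 is half open. In form: [{"rot": [wx, wy, wz], "linear": [dx, dy, dz], "gripper": gripper}, ...]. A call has 1 to 8 rows; each row shifts and turns the commanded pose from where the row before left it, along the tool's axes as they then stand; what a row does not reach is not made up. A row lasts 1/12 s, in which the tool goes at most 41.7 mm and 7.16 degrees, less where a joint would pass 70% of its speed; a pose out of reach is approached as far as the arm can. A call with a gripper value outside its range is refused whole. The fingers move at their own pace and stop on an object; FORCE is the grip in N (left out, the last holds). Time passes only in rows, so rows that do not move let the fingers close. It gives the time, the measured TCP pose, the force, the opening and the grip force at its end, in the units of the state.
- bot.observe(): the state, without advancing time (a new reading comes with each control period).
- bot.snapshot(name): name is "scene" or "side" or "wrist"; returns the picture (480x640x3 uint8, red, green, blue); there is no depth.
- bot.calibration(name): a dict with "fx", "fy", "cx", "cy" (pixels), "R" (3x3) and "t" (3): a world point X has camera coordinates R X + t; the wrist camera has in their place "tool_from_camera" (4x4, takes a point from camera to tool coordinates, whose origin is the TCP and whose axes are the flange's). Camera axes: x right, y down, z forward; pixel columns grow to the right and rows downward; lengths in m; the calibration is good to about 2 mm. The wrist camera is an equidistant fisheye: a pixel r from the principal point sees the ray r / f radians off the axis. A picture is of the moment at which its call begins: read the wrist's pose just before it. calibration takes no time and is no camera call.
- bot.close_job(): hands the job in; it is judged then, once.
The state is a dict: "time_s": time; "joint_pos": joint angles; "qvel": joint speeds; "effort": joint torques, N m; "tcp_pos": TCP position; "tool_rot": TCP orientation; "contact_force": force on the tool from outside, world axes, zero at the start; "wrist_torque": the same for the moment, N m; "opening": finger opening in m; "grasp_force": force on a finger pad.
Only numpy, scipy, OpenCV 4.12 (cv2) and the standard library are available. Lean on these libraries where they do the work, as an engineer would, in place of code of your own. Each camera call takes 0.05 s, during which the arm holds its last target. There are 200 camera calls.

## Task

The belt is off the bench grinder for a change: set the loose crowned tracking wheel down over the upright axle pin of the tension arm, all the way onto its collar, and let go of it. Then push the arm in against its spring by its handle, past the click of the ratchet pawl, and finish while still holding it in there so that I can slip the new belt on - the pawl is worn round and will not hold it by itself. Leave the other things on the bench where they lie.

Things in the scene. Friction and masses are not known exactly. Their poses are not given: they have to be found in the camera images.
- wheel_center (a point): Tracking wheel: loose bare-aluminium wheel with a slightly crowned rim and a dark bearing, standing on the bench on one face with its axis upright; 56 mm diameter, 50 mm high, through bore 15 mm, 0.17 to 0.35 kg, same both ways up. The point is its centre, 25 mm above its underside.
- axle_seat (a point): Top centre of the collar (26 mm diameter) at the foot of the tension arm's upright axle pin, 84 mm above the bench; the wheel's underside rests here, so the seated wheel's centre is 25 mm above it. Steel pin: 12 mm diameter, 40 mm straight, then 12 mm of taper to 5 mm; tip 52 mm above this point. Moves with the arm, 130 mm from the pivot. Its x axis runs along the arm to the handle.
- handle: Upright round black handle at the free end of the tension arm, a revolving grip 26 mm in diameter, 72 mm tall, with rounded top. Origin at the centre of its foot, on the arm's top face, 78 mm above the bench; half-way up it is 36 mm higher. It is 215 mm from the pivot and 85 mm from the axle pin, on the line from pivot to pin.
- pivot (a point): Fixed point on the upright axis about which the tension arm swings, 72 mm above the bench. Its hub plate (96 mm diameter, carrying the torsion spring) reaches 116 mm above the bench.
- tension_arm (a joint): Swing of the tension arm, rad: 0 = sprung out on its stop, as it rests; grows as the handle is pushed in, clockwise from above (the handle moves away from the robot); hard stop at 0.45. Takes 8 N at the handle at 0, 14 N at 0.4, some 5 N more while the pawl rides up the tooth (from 0.08). The pawl drops behind the tooth (the click) at about 0.325. Let go, it springs back to 0.
- pawl (a joint): Ratchet pawl, a small sprung steel slider in a block on the deck beside the hub plate, m: 0 = home, towards the hub; the rounded tooth on the hub plate pushes it out by up to about 0.003 and it snaps back to 0 when the tooth has passed (it reads 0 both before the tooth and after the click).
- grinder: Bench belt grinder, fixed, wheel axles upright. Green housing 270 (x) by 420 mm (y), deck 60 mm above the bench. Origin on the bench, x away from the robot, y left. In its frame: two 100 mm rubber wheels, tops 145 mm up, at x 70, y -160 and 100 mm; 110 mm motor, 220 mm up, at x -75, y -175; pawl block at x 86, y -30. At rest the tension arm (34 mm wide, top 78 mm up) points left and to the robot.
- pulley: Bystander: dark cast V-belt pulley with a groove and a narrower hub on top, 72 mm in diameter, 42 mm high; origin under its centre.
- spanner: Bystander: steel spanner, 200 mm long, lying on the bench; origin under its centre.

How it is judged:
On the way:
1. the tracking wheel is seated on the collar of the axle, let go, with the arm still out (horizontal distance between wheel_center and axle_seat below 0.004 m and z of wheel_center in the frame of axle_seat between 0.022 and 0.028 m and contact force between the fingers and wheel below 0.1 N and value of joint tension_arm below 0.15 rad), for 0.2 s.
At the end, for the whole second after the job is handed in: The robot, its gripper on the handle with more than 4 N, holds the tension arm still beyond the click (joint over 0.32 rad, pawl dropped home to under 1 mm), and the tracking wheel sits on its axle (within 4 mm of the pin's axis, underside within 3 mm of the collar), not touched by the fingers (value of joint tension_arm above 0.32 rad and value of joint pawl below 0.001 m and velocity of joint tension_arm between -0.05 and 0.05 rad/s and contact force between any of the fingers, the arm and handle above 4 N and contact force between the fingers and wheel below 0.1 N and horizontal distance between wheel_center and axle_seat below 0.004 m and z of wheel_center in the frame of axle_seat between 0.022 and 0.028 m); the arm keeps its last pose, push and grip.
It fails at once if the V-belt pulley or the spanner is shifted by more than 30 mm (distance of any of pulley, spanner from where it was at the start of the episode above 0.03 m).
It also fails if it takes over 45 s, if anything falls off the work surface, if the arm or the gripper's body presses on something with over 40 N, if the wrist force passes 120 N, or if a joint passes its speed limit or range.

## Working session

There is one attempt and no reset: what is moved stays moved. The work goes in short steps, Python scripts to look and compute and a shell command to move; the robot and the scene stay as the last step left them, time stands still between calls to the robot, and variables do not carry over. Pictures are saved under pics/ and viewed, at most 10 in all, crops included, and the job is handed in when it is done.

```bash
mkdir -p pics; python3 - <<'E'
from rig import bot
import cv2,numpy as np
s=bot.observe();print({k:np.round(v,4) for k,v in s.items()},bot.pinch_z)
for n in("scene","side","wrist"):
    im=bot.snapshot(n);cv2.imwrite(f"pics/{n}0.png",im[:,:,::-1])
    c=bot.calibration(n);print(n,{k:np.round(v,4).tolist() for k,v in c.items()})
E
```

```text
{'time_s': np.float64(0.0), 'joint_pos': array([-1.2512,  0.3339,  0.0399,  1.4663, -0.0134,  1.3433, -0.0585]), 'qvel': array([ 0.0014,  0.0001,  0.0008, -0.0009,  0.0004, -0.0015, -0.    ]), 'effort': array([ 4.00000e-04, -6.56348e+01,  1.33580e+00, -4.03819e+01,
       -5.95000e-02,  4.44000e-02,  2.00000e-04]), 'tcp_pos': array([0.2642, 0.5935, 0.2914]), 'tool_rot': array([-6.5300e-01, -3.0728e+00,  2.5000e-03]), 'contact_force': array([0.3587, 0.428 , 0.0588]), 'wrist_torque': array([ 0.023 , -0.0304, -0.0125]), 'grasp_force': np.float64(0.0), 'opening': np.float64(0.0872)} 0.051
scene {'fx': 493.3937, 'fy': 493.3937, 'cx': 316.9284, 'cy': 237.102, 'R': [[-0.3499, 0.9368, 0.005], [0.4949, 0.1894, -0.848], [-0.7953, -0.2943, -0.5299]], 't': [0.1026, -0.2322, 1.5433]}
side {'fx': 449.0136, 'fy': 449.0136, 'cx': 320.9034, 'cy': 237.0483, 'R': [[0.9974, -0.0718, 0.0118], [-0.0297, -0.5511, -0.8339], [0.0664, 0.8314, -0.5517]], 't': [-0.592, 0.1485, 0.7677]}
wrist {'fx': 371.6483, 'fy': 371.6483, 'cx': 319.2089, 'cy': 239.2462, 'tool_from_camera': [[-0.0002, -0.9688, -0.2478, 0.0669], [1.0, 0.0002, -0.0019, 0.0004], [0.0019, -0.2478, 0.9688, -0.0929], [0.0, 0.0, 0.0, 1.0]]}
```

View pics/scene0.png

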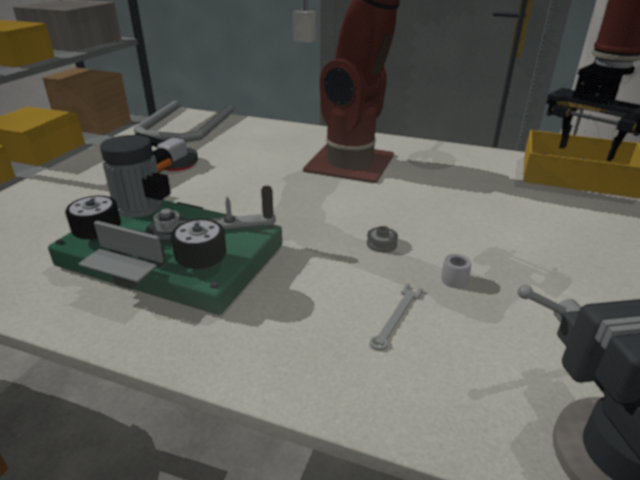

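View pics/side0.png

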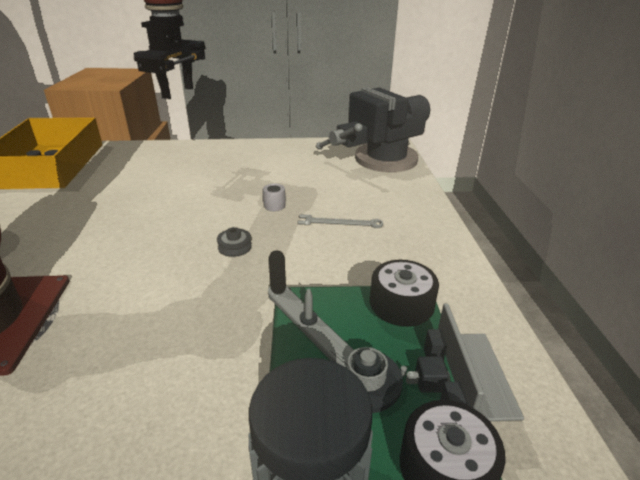

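The scene view shows the wheel at about (456,270), the pin at (228,210), the handle at (267,203) and the spanner and pulley close to the wheel. In the side view the wheel is at (274,197), the pin at (308,305) and the handle at (278,272). I'll enlarge these areas.

```bash
python3 - <<'E'
import cv2,numpy as np
def crop(n,x,y,w,h):
    im=cv2.imread(f"pics/{n}0.png")[y:y+h,x:x+w]; k=400/w
    im=cv2.resize(im,(400,300),interpolation=cv2.INTER_CUBIC)
    for i in range(0,w,10):
        X=int(i*k);cv2.line(im,(X,0),(X,5),(0,0,255),1);cv2.putText(im,str(x+i),(X,15),0,.33,(0,0,255),1)
    for i in range(0,h,10):
        Y=int(i*k);cv2.line(im,(0,Y),(5,Y),(0,0,255),1);cv2.putText(im,str(y+i),(6,Y+4),0,.33,(0,0,255),1)
    return im
a=np.hstack([crop("scene",426,245,60,45),crop("scene",210,180,80,60)])
b=np.hstack([crop("side",244,175,60,45),crop("side",255,248,100,75)])
cv2.imwrite("pics/m0.png",np.vstack([a,b]))
E
```

```text
(no output)
```

View pics/m0.png

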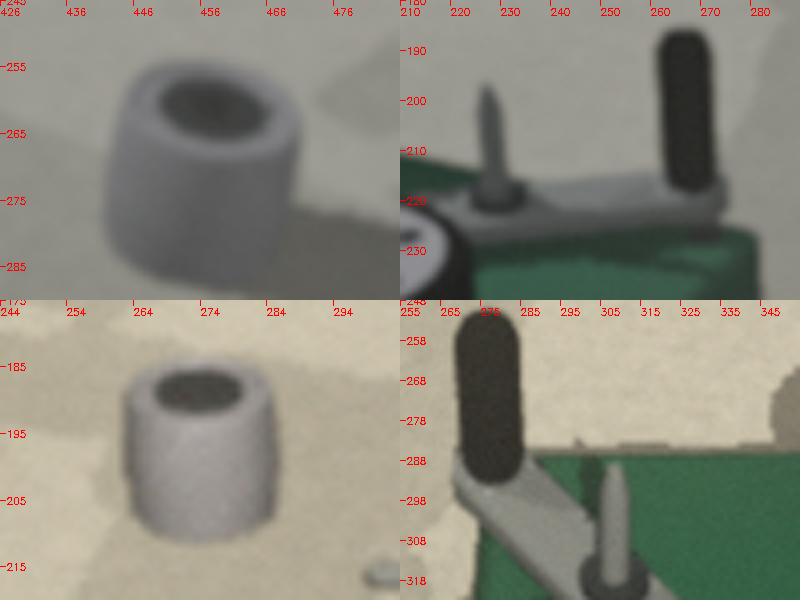

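The enlarged crop gives these pixels, as scene / side:
- Wheel top centre: (458.2,261.2) / (273.9,188.5)
- Pin tip: (227.4,197) / (308.2,288.7)
- Pin foot: (229.4,218) / (308.3,318.7)
- Handle top: (267,186.4) / (276.7,251)

```bash
cat > h.py <<'E'
from rig import bot
import cv2,numpy as np
from scipy.spatial.transform import Rotation as Ro
def plane(n,u,v,z):
    c=bot.calibration(n);R=np.array(c["R"]);t=np.array(c["t"])
    d=R.T@[(u-c["cx"])/c["fx"],(v-c["cy"])/c["fy"],1];o=-R.T@t
    return o+d*(z-o[2])/d[2]
def tri(a,b):
    P=[];p=[]
    for n,q in(("scene",a),("side",b)):
        c=bot.calibration(n);K=np.array([[c["fx"],0,c["cx"]],[0,c["fy"],c["cy"]],[0,0,1]])
        P.append(K@np.c_[c["R"],c["t"]]);p.append(np.array(q,float).reshape(2,1))
    X=cv2.triangulatePoints(*P,*p)[:,0];return X[:3]/X[3]
def togo(target_xyz):  # tool-frame shift to bring TCP to target
    s=bot.observe();return Ro.from_rotvec(s["tool_rot"]).inv().apply(np.array(target_xyz)-s["tcp_pos"])
E
python3 - <<'E'
from h import *
np.set_printoptions(precision=4,suppress=True)
for nm,a,b,z in(("wheeltop",(458.2,261.2),(273.9,188.5),.05),("tip",(227.4,197),(308.2,288.7),.136),("foot",(229.4,218),(308.3,318.7),.084),("htop",(267,186.4),(276.7,251),.15),("pulley",(382,233),(234,233),.042),("spanA",(413,291),(303,219),.005),("spanB",(380,343),(378,224),.005)):
    print(nm,tri(a,b),plane("scene",*a,z)[:2],plane("side",*b,z)[:2])
print(Ro.from_rotvec(bot.observe()["tool_rot"]).as_matrix())
E
```

```text
wheeltop [0.5053 0.3849 0.0486] [0.5062 0.3852] [0.506  0.3804]
tip [ 0.5668 -0.1017  0.1354] [ 0.5686 -0.101 ] [ 0.5663 -0.1016]
foot [ 0.5652 -0.1045  0.0812] [ 0.5678 -0.1019] [ 0.5659 -0.1087]
htop [ 0.5215 -0.0293  0.1525] [ 0.5179 -0.0315] [ 0.521 -0.025]
pulley [0.4248 0.2086 0.0334] [0.4417 0.2112] [0.4254 0.1984]
spanA [0.5736 0.3115 0.0028] [0.5769 0.3117] [0.5734 0.3083]
spanB [0.7456 0.2846 0.0034] [0.7434 0.2862] [0.7466 0.2768]
[[-0.9136  0.4066 -0.0004]
 [ 0.4066  0.9136 -0.0011]
 [-0.0001 -0.0012 -1.    ]]
```

```bash
python3 -m handwheel '[{"rot":[0,0,6.6],"linear":[0,0,0],"gripper":-1},{"rot":[0,0,6.6],"linear":[0,0,0],"gripper":-1},{"rot":[0,0,6.6],"linear":[0,0,0],"gripper":-1},{"rot":[0,0,6.6],"linear":[0,0,0],"gripper":-1},{"rot":[0,0,6.6],"linear":[0,0,0],"gripper":-1},{"rot":[0,0,0],"linear":[0,0,0],"gripper":-1}]' 40
python3 - <<'E'
from h import *
s=bot.observe();print(s["tcp_pos"],Ro.from_rotvec(s["tool_rot"]).as_matrix().round(3),s["joint_pos"].round(2))
print(togo([.506,.384,.2]).round(4), plane("side",310,405,.22),plane("scene",128,148,.22))
E
```

```text
time_s: 0.65
tcp_pos: [0.2642, 0.5937, 0.2919]
tool_rot: [1.506, 2.757, -0.001]
contact_force: [-1.0, -0.1, 0.1]
opening: 0.087
grasp_force: 0.0
[0.26422965 0.59370676 0.29191192] [[-0.54   0.842 -0.   ]
 [ 0.842  0.54  -0.001]
 [-0.    -0.    -1.   ]] [-1.31  0.33  0.12  1.47 -0.04  1.34 -0.62]
[-0.307   0.0902  0.092 ] [ 0.55592036 -0.35614026  0.22      ] [ 0.58449734 -0.32458063  0.22      ]
```

```bash
python3 -m handwheel '[{"rot":[0,0,0],"linear":[-0.0384,0.0113,0.010],"gripper":-1},{"rot":[0,0,0],"linear":[-0.0384,0.0113,0.010],"gripper":-1},{"rot":[0,0,0],"linear":[-0.0384,0.0113,0.010],"gripper":-1},{"rot":[0,0,0],"linear":[-0.0384,0.0113,0.010],"gripper":-1},{"rot":[0,0,0],"linear":[-0.0384,0.0113,0.010],"gripper":-1},{"rot":[0,0,0],"linear":[-0.0384,0.0113,0.010],"gripper":-1},{"rot":[0,0,0],"linear":[-0.0384,0.0113,0.010],"gripper":-1},{"rot":[0,0,0],"linear":[-0.0384,0.0113,0.010],"gripper":-1}]'
python3 -m handwheel '[{"rot":[0,0,0],"linear":[0,0,0],"gripper":-1},{"rot":[0,0,0],"linear":[0,0,0],"gripper":-1}]'
cat >> h.py <<'E'
def wray(u,v,z,s):  # wrist pixel -> world at height z
    c=bot.calibration("wrist");T=np.array(c["tool_from_camera"])
    a=np.array([u-c["cx"],v-c["cy"]]);r=np.hypot(*a);th=r/c["fx"]
    d=np.r_[a/max(r,1e-9)*np.sin(th),np.cos(th)]
    R=Ro.from_rotvec(s["tool_rot"]);d=R.apply(T[:3,:3]@d);o=s["tcp_pos"]+R.apply(T[:3,3])
    return o+d*(z-o[2])/d[2]
E
python3 - <<'E'
from h import *
s=bot.observe();im=bot.snapshot("wrist");cv2.imwrite("pics/w1.png",im[:,:,::-1])
print(s["tcp_pos"],togo([.506,.384,.2]))
E
```

```text
time_s: 1.32
tcp_pos: [0.5086, 0.3839, 0.2118]
tool_rot: [-1.492, -2.764, -0.0]
contact_force: [1.0, -1.1, -0.5]
opening: 0.0872
grasp_force: 0.0
time_s: 1.48
tcp_pos: [0.5095, 0.3823, 0.2113]
tool_rot: [1.501, 2.759, -0.003]
contact_force: [-1.0, 0.4, 0.6]
opening: 0.0867
grasp_force: 0.0
[0.50946762 0.38228903 0.21133815] [ 0.00045173 -0.00189563  0.01177596]
```

View pics/w1.png

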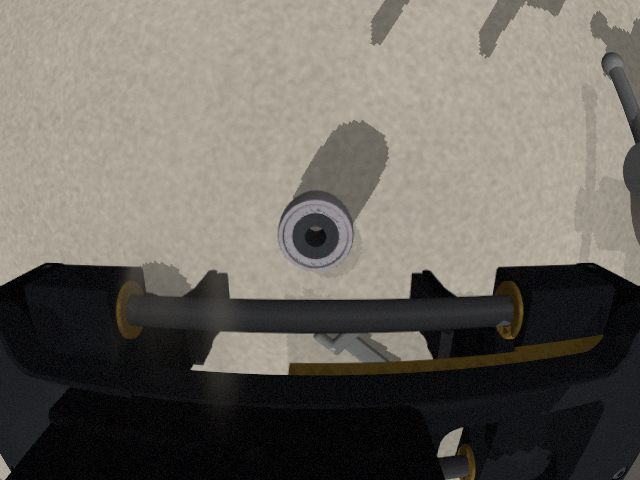

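The wrist view shows the wheel's top centre at (316,236), well between the fingers.

```bash
python3 - <<'E'
from h import *
s=bot.observe();p=wray(316,236,.05,s);print(p,togo([p[0],p[1],.081]))
E
```

```text
[0.50370038 0.38688695 0.05      ] [ 0.0041345  -0.00213359  0.13077597]
```

```bash
python3 -m handwheel '[{"rot":[0,0,0],"linear":[0.003,-0.002,0.025],"gripper":-1},{"rot":[0,0,0],"linear":[0,0,0.03],"gripper":-1},{"rot":[0,0,0],"linear":[0,0,0.03],"gripper":-1},{"rot":[0,0,0],"linear":[0,0,0.026],"gripper":-1},{"rot":[0,0,0],"linear":[0,0,0.02],"gripper":-1},{"rot":[0,0,0],"linear":[0,0,0],"gripper":-1},{"rot":[0,0,0],"linear":[0,0,0],"gripper":-1}]'
python3 -m handwheel '[{"rot":[0,0,0],"linear":[0,0,0],"gripper":0.6},{"rot":[0,0,0],"linear":[0,0,0],"gripper":0.6},{"rot":[0,0,0],"linear":[0,0,0],"gripper":0.6},{"rot":[0,0,0],"linear":[0,0,0],"gripper":0.6},{"rot":[0,0,0],"linear":[0,0,0],"gripper":0.6},{"rot":[0,0,0],"linear":[0,0,0],"gripper":0.6},{"rot":[0,0,0],"linear":[0,0,0],"gripper":0.6},{"rot":[0,0,0],"linear":[0,0,0],"gripper":0.6}]' 40
```

```text
time_s: 2.12
tcp_pos: [0.5027, 0.388, 0.0809]
tool_rot: [-1.493, -2.763, 0.002]
contact_force: [0.6, 0.5, 1.4]
opening: 0.0872
grasp_force: 0.0
time_s: 2.78
tcp_pos: [0.5041, 0.3868, 0.0817]
tool_rot: [-1.499, -2.761, 0.0]
contact_force: [-2.6, -0.7, 6.6]
opening: 0.0548
grasp_force: 40.0
```

```bash
python3 -m handwheel '[{"rot":[0,0,0],"linear":[0,0,-0.01],"gripper":0.6},{"rot":[0,0,0],"linear":[0,0,-0.03],"gripper":0.6},{"rot":[0,0,0],"linear":[0,0,-0.04],"gripper":0.6},{"rot":[0,0,0],"linear":[0,0,-0.04],"gripper":0.6},{"rot":[0,0,0],"linear":[0,0,-0.03],"gripper":0.6},{"rot":[0,0,0],"linear":[0,0,-0.02],"gripper":0.6},{"rot":[0,0,0],"linear":[0,0,0],"gripper":0.6},{"rot":[0,0,0],"linear":[0,0,0],"gripper":0.6}]'
python3 - <<'E'
from h import *
s=bot.observe();im=bot.snapshot("wrist");cv2.imwrite("pics/w2.png",im[:,:,::-1])
print(togo([.567,-.103,.25]))
cv2.imwrite("pics/w2c.png",cv2.resize(im[140:340,220:420,::-1],(600,600),interpolation=cv2.INTER_CUBIC))
E
```

```text
time_s: 3.45
tcp_pos: [0.5044, 0.3869, 0.2523]
tool_rot: [1.499, 2.76, 0.003]
contact_force: [0.5, -1.1, -3.4]
opening: 0.0551
grasp_force: 40.0
[-0.44497756 -0.21368313  0.00077124]
```

View pics/w2c.png

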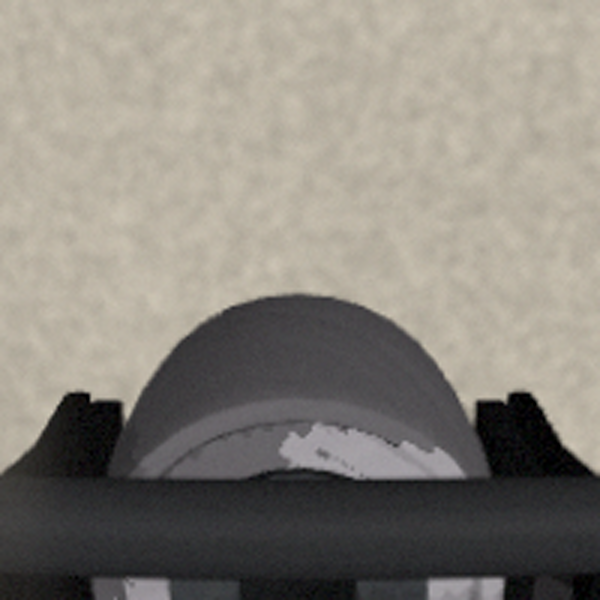

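The wheel is held. Its near top rim is at wrist pixel (320.7,272.7) and the lower rim silhouette at (320,238). Next I'll go past the pin, so the wrist camera sees it ahead of the wheel.

```bash
R='x'; python3 -m handwheel '[{"rot":[0,0,0],"linear":[-0.02,-0.008,0],"gripper":0.6},{"rot":[0,0,0],"linear":[-0.035,-0.0144,0],"gripper":0.6},{"rot":[0,0,0],"linear":[-0.035,-0.0144,0],"gripper":0.6},{"rot":[0,0,0],"linear":[-0.035,-0.0144,0],"gripper":0.6},{"rot":[0,0,0],"linear":[-0.035,-0.0144,0],"gripper":0.6},{"rot":[0,0,0],"linear":[-0.035,-0.0144,0],"gripper":0.6},{"rot":[0,0,0],"linear":[-0.035,-0.0144,0],"gripper":0.6},{"rot":[0,0,0],"linear":[-0.035,-0.0144,0],"gripper":0.6}]'
python3 -m handwheel '[{"rot":[0,0,0],"linear":[-0.035,-0.0144,0],"gripper":0.6},{"rot":[0,0,0],"linear":[-0.035,-0.0144,0],"gripper":0.6},{"rot":[0,0,0],"linear":[-0.035,-0.0144,0],"gripper":0.6},{"rot":[0,0,0],"linear":[-0.035,-0.0144,0],"gripper":0.6},{"rot":[0,0,0],"linear":[-0.035,-0.0144,0],"gripper":0.6},{"rot":[0,0,0],"linear":[-0.035,-0.0144,0],"gripper":0.6},{"rot":[0,0,0],"linear":[-0.025,-0.0144,0],"gripper":0.6},{"rot":[0,0,0],"linear":[-0.01,-0.004,0],"gripper":0.6}]'
python3 -m handwheel '[{"rot":[0,0,0],"linear":[0,0,0],"gripper":0.6},{"rot":[0,0,0],"linear":[0,0,0],"gripper":0.6},{"rot":[0,0,0],"linear":[0,0,0],"gripper":0.6}]'
python3 - <<'E'
from h import *
s=bot.observe();im=bot.snapshot("wrist");cv2.imwrite("pics/w3.png",im[:,:,::-1])
print(s["tcp_pos"],s["tool_rot"],togo([.567,-.103,.25]))
E
```

```text
time_s: 4.17
tcp_pos: [0.5563, 0.1033, 0.2492]
tool_rot: [-1.498, -2.759, 0.004]
contact_force: [1.7, 1.0, -2.1]
opening: 0.055
grasp_force: 40.0
time_s: 4.83
tcp_pos: [0.6009, -0.1632, 0.2492]
tool_rot: [-1.507, -2.755, 0.007]
contact_force: [-0.8, -0.1, -2.3]
opening: 0.0549
grasp_force: 40.0
time_s: 5.08
tcp_pos: [0.6026, -0.1555, 0.2499]
tool_rot: [-1.496, -2.76, 0.0]
contact_force: [-1.1, 0.7, -1.9]
opening: 0.0543
grasp_force: 40.0
[ 0.60257054 -0.15545422  0.24992967] [-1.49569027e+00 -2.76007034e+00  2.84231011e-04] [ 0.06322644 -0.00138762  0.00038999]
```

View pics/w3.png

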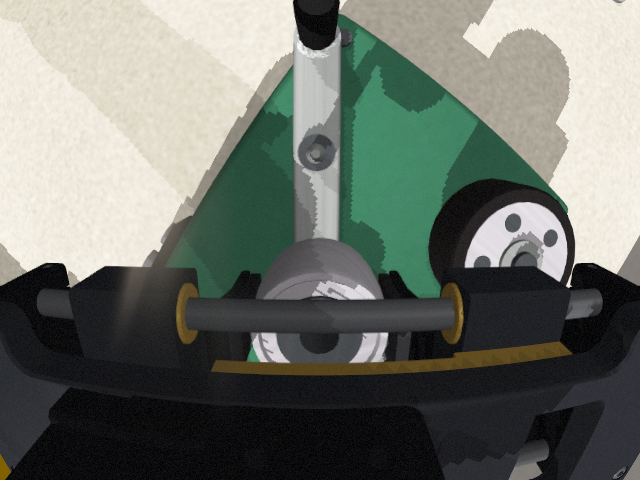

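The wrist view shows the pin end-on at about (316,153) on its collar, the handle at (318,15) and the held wheel below. I'll zoom in for exact pixels.

```bash
python3 - <<'E'
import cv2,numpy as np
im=cv2.imread("pics/w3.png")
def c(x,y,w,st):
    k=400/w;o=cv2.resize(im[y:y+w,x:x+w],(400,400),interpolation=cv2.INTER_CUBIC)
    for i in range(0,w,st):
        p=int(i*k);cv2.line(o,(p,0),(p,5),(0,0,255));cv2.putText(o,str(x+i),(p,16),0,.35,(0,0,255));cv2.line(o,(0,p),(5,p),(0,0,255));cv2.putText(o,str(y+i),(7,p+4),0,.35,(0,0,255))
    return o
cv2.imwrite("pics/m3.png",np.hstack([c(287,122,60,10),c(240,225,160,20)]))
E
```

```text
(no output)
```

View pics/m3.png

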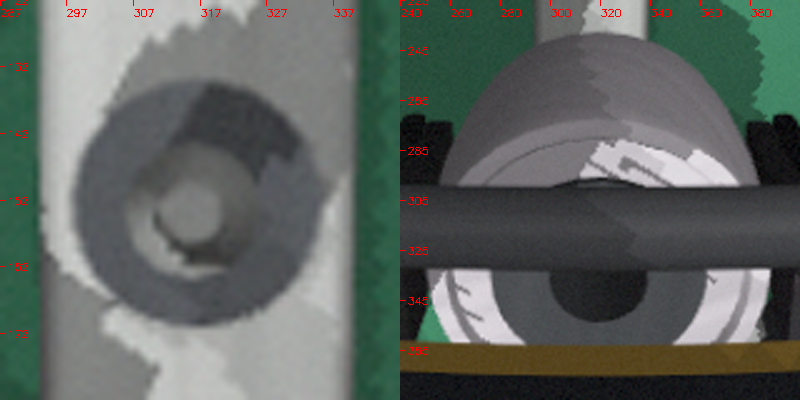

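```bash
python3 - <<'E'
from h import *
np.set_printoptions(precision=4,suppress=True)
s=dict(tcp_pos=np.zeros(3),tool_rot=np.zeros(3))
for z in(.030,.033):
  for nm,u,v in(("rimfront",320,273),("bearfront",320,296.2),("borerear",319.5,353.8),("boreL",299.6,333),("boreR",339.2,333),("bearL",276,333),("bearR",363,333)):print(z,nm,wray(u,v,z,s)[:2])
print("bottomrim",wray(320,238,.081,s))
s=bot.observe()
R=Ro.from_rotvec(s["tool_rot"])
for nm,u,v,z in(("tip",315.8,154,.136),("collar",316.9,152.5,.084),("handletop",317,10,.15)):
  p=wray(u,v,z,s);print(nm,p,R.inv().apply(p-s["tcp_pos"]))
print(R.as_matrix(),s["joint_pos"])
E
```

```text
0.03 rimfront [0.0234 0.0007]
0.03 bearfront [0.0146 0.0007]
0.03 borerear [-0.0098  0.0006]
0.03 boreL [-0.0006 -0.0069]
0.03 boreR [-0.0005  0.0079]
0.03 bearL [-0.0007 -0.0158]
0.03 bearR [-0.0007  0.0169]
0.033 rimfront [0.0224 0.0007]
0.033 bearfront [0.0133 0.0007]
0.033 borerear [-0.0117  0.0006]
0.033 boreL [-0.0022 -0.0071]
0.033 boreR [-0.0022  0.0081]
0.033 bearL [-0.0024 -0.0162]
0.033 bearR [-0.0023  0.0173]
bottomrim [0.0232 0.0007 0.081 ]
tip [ 0.567  -0.1035  0.136 ] [ 0.0626 -0.0016  0.1144]
collar [ 0.5671 -0.1035  0.084 ] [ 0.0625 -0.0014  0.1664]
handletop [ 0.5247 -0.0373  0.15  ] [ 0.1412 -0.0008  0.1005]
[[-0.5466  0.8374 -0.0016]
 [ 0.8374  0.5466  0.0009]
 [ 0.0016 -0.0008 -1.    ]] [-0.2672  0.332   0.563   1.6142 -0.1848  1.2506  0.9081]
```

```bash
python3 -m handwheel '[{"rot":[0,0,0],"linear":[0.02,-0.001,0],"gripper":0.6},{"rot":[0,0,0],"linear":[0.03,-0.001,0],"gripper":0.6},{"rot":[0,0,0],"linear":[0.015,0,0],"gripper":0.6},{"rot":[0,0,0],"linear":[0,0,0.015],"gripper":0.6},{"rot":[0,0,0],"linear":[0,0,0.013],"gripper":0.6},{"rot":[0,0,0],"linear":[0,0,0],"gripper":0.6},{"rot":[0,0,0],"linear":[0,0,0],"gripper":0.6}]'
python3 - <<'E'
from h import *
s=bot.observe();im=bot.snapshot("side");b=bot.snapshot("scene")
f=lambda i,x,y:cv2.resize(i[y:y+90,x:x+90,::-1],(400,400),interpolation=cv2.INTER_CUBIC)
cv2.imwrite("pics/m4.png",np.hstack([f(im,265,240),f(b,185,150)]))
R=Ro.from_rotvec(s["tool_rot"]);print(s["tcp_pos"],s["tcp_pos"]+R.apply([-.0025,.0006,.1]))
E
```

```text
time_s: 5.72
tcp_pos: [0.5654, -0.1025, 0.2229]
tool_rot: [-1.496, -2.761, 0.001]
contact_force: [0.9, -0.3, -2.0]
opening: 0.0547
grasp_force: 40.0
[ 0.56535769 -0.10251664  0.22289696] [ 0.56708109 -0.10425442  0.12289386]
```

View pics/m4.png

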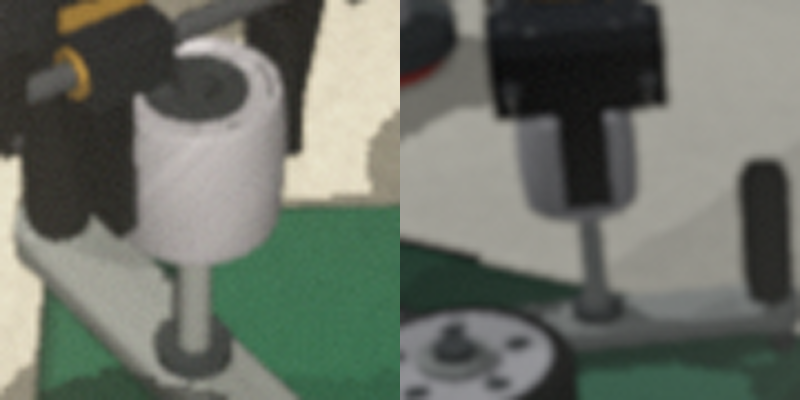

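The wheel is above the pin in both views. I'll check the fit by projecting the expected outline. In the side crop the wheel's right edge is at 281 and its lowest rim point at about (205,262). In the scene crop its left and right edges are at 518 and 638.

```bash
python3 - <<'E'
from h import *
np.set_printoptions(precision=1,suppress=True)
def pr(n,P):
    c=bot.calibration(n);K=np.array([[c["fx"],0,c["cx"]],[0,c["fy"],c["cy"]],[0,0,1]])
    q=(K@(np.array(c["R"])@np.array(P).T+np.array(c["t"])[:,None])).T;return q[:,:2]/q[:,2:]
a=np.linspace(0,6.283,200)
for n,x,y,o in(("side",265,240,0),("scene",185,150,400)):
  m=lambda p:(p-[x,y])*400/90+[o,0]
  zb=.2229-.081
  for z,r in((zb,.0272),(zb+.025,.028),(zb+.05,.0272)):
    q=m(pr(n,np.c_[.567+r*np.cos(a),-.1035+r*np.sin(a),0*a+z]));print(n,round(z,3),"x",q[:,0].min(),q[:,0].max(),"y",q[:,1].min(),q[:,1].max())
  print("pin",m(pr(n,[[.567,-.1035,.12],[.567,-.1035,.084]])))
E
```

```text
side 0.142 x 109.41013559265456 278.9438396612152 y 153.36644617011717 262.47280614851053
side 0.167 x 104.73216289545184 283.10380799911525 y 91.41471414803593 201.6287691083936
side 0.192 x 105.072577202253 282.24311601052904 y 29.765610021277098 134.4754641395045
pin [[194.5 257.7]
 [194.8 338.8]]
scene 0.142 x 526.4870795622189 641.8035614893384 y 170.17281933672493 222.1052876383232
scene 0.167 x 519.106938198693 639.3719185249192 y 122.7796909095466 174.74955332598142
scene 0.192 x 515.0416954639468 633.4192229211776 y 75.6211430985147 124.56249339928314
pin [[588.5 236.1]
 [595.2 300.9]]
```

The predicted outline agrees with the image to within about 1 mm, so I'll descend.

```bash
python3 -m handwheel '[{"rot":[0,0,0],"linear":[0,0,0.005],"gripper":0.6},{"rot":[0,0,0],"linear":[0,0,0.005],"gripper":0.6},{"rot":[0,0,0],"linear":[0,0,0.005],"gripper":0.6},{"rot":[0,0,0],"linear":[0,0,0.005],"gripper":0.6},{"rot":[0,0,0],"linear":[0,0,0],"gripper":0.6},{"rot":[0,0,0],"linear":[0,0,0],"gripper":0.6}]'
python3 -m handwheel '[{"rot":[0,0,0],"linear":[0,0,0.005],"gripper":0.6},{"rot":[0,0,0],"linear":[0,0,0.005],"gripper":0.6},{"rot":[0,0,0],"linear":[0,0,0],"gripper":0.6},{"rot":[0,0,0],"linear":[0,0,0],"gripper":0.6}]'
```

```text
time_s: 6.32
tcp_pos: [0.5652, -0.1033, 0.2024]
tool_rot: [-1.498, -2.759, 0.001]
contact_force: [-1.3, 3.1, -5.8]
opening: 0.0548
grasp_force: 40.0
time_s: 6.65
tcp_pos: [0.5654, -0.1031, 0.1928]
tool_rot: [-1.498, -2.76, -0.0]
contact_force: [-1.6, 5.3, -5.4]
opening: 0.0546
grasp_force: 40.0
```

```bash
python3 -m handwheel '[{"rot":[0,0,0],"linear":[0.0009,0.0003,0.003],"gripper":0.6},{"rot":[0,0,0],"linear":[0,0,0.004],"gripper":0.6},{"rot":[0,0,0],"linear":[0,0,0.004],"gripper":0.6},{"rot":[0,0,0],"linear":[0,0,0.004],"gripper":0.6},{"rot":[0,0,0],"linear":[0,0,0],"gripper":0.6},{"rot":[0,0,0],"linear":[0,0,0],"gripper":0.6}]'
```

```text
time_s: 7.15
tcp_pos: [0.5653, -0.1029, 0.1779]
tool_rot: [-1.499, -2.761, 0.001]
contact_force: [-2.0, 4.6, -4.7]
opening: 0.0553
grasp_force: 40.0
```

Going on smoothly. About 13 mm remain to the collar.

```bash
python3 -m handwheel '[{"rot":[0,0,0],"linear":[0.0008,0.0003,0.004],"gripper":0.6},{"rot":[0,0,0],"linear":[0,0,0.004],"gripper":0.6},{"rot":[0,0,0],"linear":[0,0,0.003],"gripper":0.6},{"rot":[0,0,0],"linear":[0,0,0],"gripper":0.6},{"rot":[0,0,0],"linear":[0,0,0],"gripper":0.6}]'
python3 -m handwheel '[{"rot":[0,0,0],"linear":[0,0,0.0015],"gripper":0.6},{"rot":[0,0,0],"linear":[0,0,0],"gripper":0.6},{"rot":[0,0,0],"linear":[0,0,0],"gripper":0.6}]'
```

```text
time_s: 7.57
tcp_pos: [0.5654, -0.1026, 0.1671]
tool_rot: [1.499, 2.76, -0.001]
contact_force: [0.1, -0.4, -2.5]
opening: 0.0548
grasp_force: 40.0
time_s: 7.82
tcp_pos: [0.5654, -0.1022, 0.1659]
tool_rot: [1.499, 2.76, -0.0]
contact_force: [0.4, -0.8, -2.3]
opening: 0.0548
grasp_force: 40.0
```

```bash
python3 -m handwheel '[{"rot":[0,0,0],"linear":[0,0,0.0015],"gripper":0.6},{"rot":[0,0,0],"linear":[0,0,0],"gripper":0.6},{"rot":[0,0,0],"linear":[0,0,0],"gripper":0.6}]'
```

```text
time_s: 8.07
tcp_pos: [0.5656, -0.1023, 0.1656]
tool_rot: [1.499, 2.76, 0.001]
contact_force: [-4.6, 0.8, 9.6]
opening: 0.0548
grasp_force: 40.0
```

Force z jumps to +9.6 N at TCP z 0.1656, so the wheel is down on the collar. I'll release it and lift straight up.

```bash
python3 -m handwheel '[{"rot":[0,0,0],"linear":[0,0,-0.001],"gripper":0.6},{"rot":[0,0,0],"linear":[0,0,0],"gripper":-1},{"rot":[0,0,0],"linear":[0,0,0],"gripper":-1},{"rot":[0,0,0],"linear":[0,0,0],"gripper":-1},{"rot":[0,0,0],"linear":[0,0,0],"gripper":-1},{"rot":[0,0,0],"linear":[0,0,0],"gripper":-1},{"rot":[0,0,0],"linear":[0,0,0],"gripper":-1},{"rot":[0,0,0],"linear":[0,0,0],"gripper":-1}]'
python3 -m handwheel '[{"rot":[0,0,0],"linear":[0,0,-0.015],"gripper":-1},{"rot":[0,0,0],"linear":[0,0,-0.03],"gripper":-1},{"rot":[0,0,0],"linear":[0,0,-0.03],"gripper":-1},{"rot":[0,0,0],"linear":[0,0,-0.01],"gripper":-1},{"rot":[0,0,0],"linear":[0,0,0],"gripper":-1},{"rot":[0,0,0],"linear":[0,0,0],"gripper":-1}]'
python3 - <<'E'
from h import *
s=bot.observe();w=bot.snapshot("wrist");im=bot.snapshot("side")
cv2.imwrite("pics/m5.png",np.hstack([cv2.resize(w[:,:,::-1],(533,400)),cv2.resize(im[240:360,250:330,::-1],(267,400),interpolation=cv2.INTER_CUBIC)]))
cv2.imwrite("pics/w5.png",w[:,:,::-1])
print(s["tcp_pos"],togo([.5205,-.0315,.24]))
E
```

```text
time_s: 8.73
tcp_pos: [0.5653, -0.102, 0.1652]
tool_rot: [1.499, 2.761, -0.0]
contact_force: [0.2, 0.4, -0.2]
opening: 0.0859
grasp_force: 0.0
time_s: 9.23
tcp_pos: [0.5654, -0.1019, 0.2503]
tool_rot: [1.498, 2.761, 0.001]
contact_force: [0.2, -0.7, -0.7]
opening: 0.0871
grasp_force: 0.0
[ 0.56544412 -0.10194872  0.2503091 ] [0.08303591 0.0012246  0.009007  ]
```

View pics/m5.png

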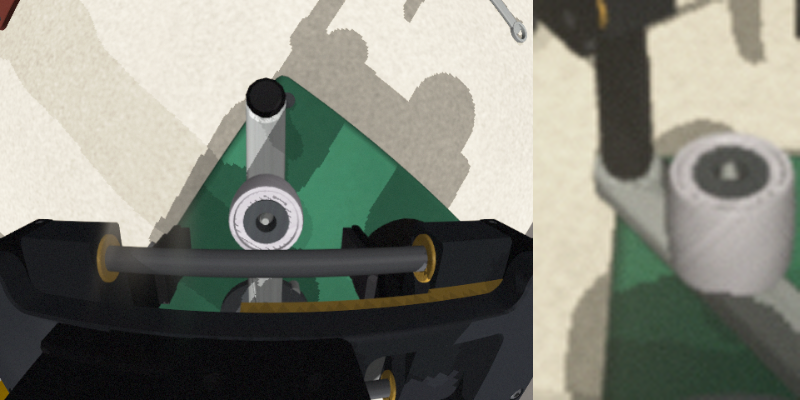

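The wheel sits low on the collar with the pin showing through its bore, so it's seated and free. The handle top is at wrist pixel (319,116).

```bash
python3 - <<'E'
from h import *
s=bot.observe();p=wray(319.2,116.4,.147,s);print(p,togo([p[0],p[1],.176]))
h=p[:2];pin=np.array([.567,-.1035]);d=(h-pin);print(np.linalg.norm(d),np.degrees(np.arctan2(d[1],d[0])))
E
```

```text
[ 0.51977247 -0.0323179   0.147     ] [0.08267652 0.00026692 0.07300819]
0.0854244153875456 123.56327377537782
```

```bash
python3 -m handwheel '[{"rot":[0,0,0],"linear":[0.028,0,0],"gripper":-1},{"rot":[0,0,0],"linear":[0.035,0,0],"gripper":-1},{"rot":[0,0,0],"linear":[0.02,0,0],"gripper":-1},{"rot":[0,0,0],"linear":[0,0,0],"gripper":-1},{"rot":[0,0,0],"linear":[0,0,0.025],"gripper":-1},{"rot":[0,0,0],"linear":[0,0,0.03],"gripper":-1},{"rot":[0,0,0],"linear":[0,0,0.018],"gripper":-1},{"rot":[0,0,0],"linear":[0,0,0],"gripper":-1}]'
python3 -m handwheel '[{"rot":[0,0,0],"linear":[0,0,0],"gripper":1},{"rot":[0,0,0],"linear":[0,0,0],"gripper":1},{"rot":[0,0,0],"linear":[0,0,0],"gripper":1},{"rot":[0,0,0],"linear":[0,0,0],"gripper":1},{"rot":[0,0,0],"linear":[0,0,0],"gripper":1},{"rot":[0,0,0],"linear":[0,0,0],"gripper":1},{"rot":[0,0,0],"linear":[0,0,0],"gripper":1},{"rot":[0,0,0],"linear":[0,0,0],"gripper":1}]' 50
python3 - <<'E'
from h import *
s=bot.observe();t=s["tcp_pos"][:2];pin=np.array([.567,-.1035])
R=Ro.from_rotvec(s["tool_rot"])
h=np.array([.5198,-.0323])
u=(h-pin);u/=np.linalg.norm(u);piv=h-.215*u;print(piv,t)
p=h;a0=np.arctan2(u[1],u[0])
# tool rotates with arm (rot +z): per 0.05 rad step, shift expressed in tool frame before the row's turn
for th in(.1,.2,.3,.36,.38):
    q=piv+.215*np.array([np.cos(a0-th),np.sin(a0-th)]);print(th,q,R.inv().apply(np.r_[q-p,0]))
E
```

```text
time_s: 10.0
tcp_pos: [0.5174, -0.0327, 0.1726]
tool_rot: [-1.496, -2.756, 0.008]
contact_force: [-0.6, 0.8, 0.1]
opening: 0.087
grasp_force: 0.0
time_s: 10.67
tcp_pos: [0.5202, -0.0324, 0.1775]
tool_rot: [1.499, 2.761, 0.0]
contact_force: [-0.1, -0.4, -0.4]
opening: 0.0416
grasp_force: 0.0
[ 0.63859549 -0.21149998] [ 0.52015526 -0.03240648]
0.1 [ 0.53828363 -0.02133549] [-8.73668232e-04  2.14732759e-02  6.81003762e-06]
0.2 [ 0.55776954 -0.01227105] [-3.88672236e-03  4.27520535e-02  1.37098403e-05]
0.3 [ 0.57806304 -0.00519723] [-9.00905695e-03  6.36237224e-02  2.06304674e-05]
0.36 [ 0.5905427 -0.0019387] [-1.30744840e-02  7.58643256e-02  2.47640616e-05]
0.38 [ 0.59474326 -0.00101962] [-1.45919093e-02  7.98876082e-02  2.61354842e-05]
```

```bash
python3 -m handwheel '[{"rot":[0,0,0],"linear":[0,0,0],"gripper":1},{"rot":[0,0,0],"linear":[0,0,0],"gripper":1},{"rot":[0,0,0],"linear":[0,0,0],"gripper":1},{"rot":[0,0,0],"linear":[0,0,0],"gripper":1},{"rot":[0,0,0],"linear":[0,0,0],"gripper":1},{"rot":[0,0,0],"linear":[0,0,0],"gripper":1}]' 50
python3 -m handwheel '[{"rot":[0,0,0],"linear":[0,0.004,0],"gripper":1},{"rot":[0,0,0],"linear":[-0.0002,0.006,0],"gripper":1},{"rot":[0,0,0],"linear":[-0.0007,0.0115,0],"gripper":1},{"rot":[0,0,0],"linear":[0,0,0],"gripper":1},{"rot":[0,0,0],"linear":[0,0,0],"gripper":1},{"rot":[0,0,0],"linear":[0,0,0],"gripper":1}]'

```

```text
time_s: 11.17
tcp_pos: [0.5201, -0.0324, 0.1772]
tool_rot: [-1.499, -2.761, 0.0]
contact_force: [-0.3, 1.1, -0.5]
opening: 0.0248
grasp_force: 50.0
time_s: 11.67
tcp_pos: [0.5372, -0.0225, 0.1771]
tool_rot: [-1.499, -2.758, 0.004]
contact_force: [-9.9, -3.5, 8.7]
opening: 0.0244
grasp_force: 50.0
```

```bash
python3 -m handwheel '[{"rot":[0,0,0],"linear":[-0.0006,0.006,0],"gripper":1},{"rot":[0,0,0],"linear":[-0.001,0.0075,0],"gripper":1},{"rot":[0,0,0],"linear":[-0.0014,0.0078,0],"gripper":1},{"rot":[0,0,0],"linear":[-0.0016,0.007,0],"gripper":1},{"rot":[0,0,0],"linear":[-0.0017,0.007,0],"gripper":1},{"rot":[0,0,0],"linear":[-0.0018,0.0069,0],"gripper":1},{"rot":[0,0,0],"linear":[0,0,0],"gripper":1},{"rot":[0,0,0],"linear":[0,0,0],"gripper":1}]'
python3 -m handwheel '[{"rot":[0,0,0],"linear":[-0.0017,0.006,0],"gripper":1},{"rot":[0,0,0],"linear":[-0.002,0.006,0],"gripper":1},{"rot":[0,0,0],"linear":[-0.0019,0.0053,0],"gripper":1},{"rot":[0,0,0],"linear":[0,0,0],"gripper":1},{"rot":[0,0,0],"linear":[0,0,0],"gripper":1},{"rot":[0,0,0],"linear":[0,0,0],"gripper":1}]'
python3 - <<'E'
from h import *
piv=np.array([.6386,-.2115]);s=bot.observe();g=s["tcp_pos"]+Ro.from_rotvec(s["tool_rot"]).apply([0,0,.051])
d=g[:2]-piv;a0=np.arctan2(-.0323+.2115,.5198-.6386);print(np.linalg.norm(d),a0-np.arctan2(d[1],d[0]),s["grasp_force"])
E
```

```text
time_s: 12.33
tcp_pos: [0.5779, -0.0062, 0.1772]
tool_rot: [-1.499, -2.759, 0.003]
contact_force: [-5.6, -3.3, 6.5]
opening: 0.025
grasp_force: 50.0
time_s: 12.83
tcp_pos: [0.594, -0.0023, 0.1771]
tool_rot: [-1.499, -2.756, 0.006]
contact_force: [-12.7, -5.2, 10.6]
opening: 0.0249
grasp_force: 50.0
0.21392305067313044 0.3743053920038435 49.997085935028736
```

```bash
python3 -m handwheel '[{"rot":[0,0,0],"linear":[0,0,0],"gripper":1},{"rot":[0,0,0],"linear":[0,0,0],"gripper":1},{"rot":[0,0,0],"linear":[0,0,0],"gripper":1},{"rot":[0,0,0],"linear":[0,0,0],"gripper":1}]'
python3 - <<'E'
from h import *
im=bot.snapshot("side");b=bot.snapshot("scene")
f=lambda i,x,y:cv2.resize(i[y:y+180,x:x+180,::-1],(400,400),interpolation=cv2.INTER_CUBIC)
cv2.imwrite("pics/m6.png",np.hstack([f(im,265,230),f(b,120,130)]))
s=bot.observe();print(s["tcp_pos"],s["qvel"].round(3),s["contact_force"])
E
```

```text
time_s: 13.17
tcp_pos: [0.5939, -0.0023, 0.1772]
tool_rot: [-1.499, -2.756, 0.006]
contact_force: [-12.4, -4.5, 10.9]
opening: 0.025
grasp_force: 50.0
[ 0.59390451 -0.00230778  0.17710649] [ 0.    -0.002 -0.001 -0.001 -0.    -0.     0.001] [-12.26904459  -4.40566364  11.45369084]
```

View pics/m6.png

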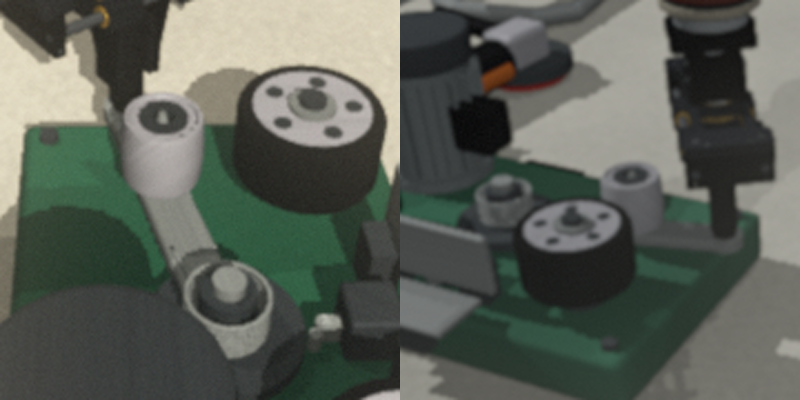

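The arm is swung in, the wheel still sits on its pin clear of the fingers, and the gripper holds the handle. As an independent check, I'll get the arm angle from the wheel top at side pixel (338.4,282.7), then hand in.

```bash
python3 - <<'E'
from h import *
p=plane("side",338.4,282.7,.134);piv=np.array([.6386,-.2115]);d=p[:2]-piv
th=np.arctan2(.1792,-.1188)-np.arctan2(d[1],d[0]);print(p,np.linalg.norm(d),th)
if .345<th<.43: print(bot.close_job())
E
```

```text
[ 0.61147211 -0.08819207  0.134     ] 0.12625675891978977 0.3688711924915711
the job is handed in; nothing more can be done
None
```

The wheel is down on its collar and released, and the gripper is holding the tension arm in at about 0.37 rad, past the click at 0.325; the job is handed in, though the verdict wasn't shown and I couldn't read the pawl directly.

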